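# Close the damp tub

## Task

Close the damp tub over the clay cup standing in it: take the wooden slab guide off the tub's rim and lay it flat on the table, then set the blue lid on the tub and press it down against its stiff seal until it is fully home and level all round. Leave the cup standing in the tub, and do not disturb the green beaker, the white cup or the roll of tape.

Things in the scene. Friction and masses are not known exactly. Their poses are not given: they have to be found in the camera images.
- tub: round white plastic tub that stands firmly on the table (fixed); origin at the centre of its underside, z up. 75 mm high; flat rim from 70 to 84 mm radius; mouth 140 mm wide; inner floor 5 mm above the table. A black rubber seal (four arcs, radius 77 mm, 6 mm wide) stands 6 mm above the rim; each arc goes down stiffly under about 4 N and stays down.
- tub_rim (a point): centre of the tub's mouth, in the plane of its rim, 75 mm above the table; axes as the tub's.
- lid: blue plastic lid, 168 mm across, about 0.2 kg, lying right way up on the table; origin at the centre of the underside of its plug, z up. Plug 8 mm deep, radius 62 mm tapering to 55 at the bottom; flange from z = 8 to 13 mm, with a low ridge (to 14 mm) at its edge. Loosely set on the raised seal the origin is 73 mm above the table; pressed home, 67 mm.
- lid_handle (a point): middle of the bar handle across the lid's top, 36 mm above the lid's origin. The bar runs along the lid's own y: 16 mm wide (x), 66 mm long (y), from 31 to 41 mm above the origin; open below between its two feet.
- lid_front (a point): point of the flange's underside at -x of the lid, 75 mm from its axis; level with the rim when home
- lid_back (a point): the same at +x of the lid
- lid_left (a point): the same at +y of the lid
- lid_right (a point): the same at -y of the lid
- guide: flat wooden slab guide, 24 x 300 x 8 mm, long along its own y; origin at the centre of its underside. It lies across the tub's mouth on the seal, its underside 81 mm above the table.
- cup: terracotta clay cup standing in the tub, 68 mm across, 56 mm high; origin at the centre of its foot
- beaker: green glazed beaker, 72 mm across, 78 mm high, behind the work; origin at the centre of its foot
- slip_cup: white speckled cup, 71 mm across, 84 mm high, behind the work; origin at the centre of its foot
- tape: roll of masking tape lying flat behind the work, 104 mm across, 25 mm high; origin at the centre of its underside

How it is judged:
By the outcome, as a careful person would: the job done as asked, in the order asked, and still so for the second after the job is handed in, with the robot touching nothing.
It also fails if it takes over 67 s, if anything falls off the work surface, if the arm or the gripper's body presses on something with over 40 N, if the wrist force passes 120 N, or if a joint passes its speed limit or range.

## Robot

A 7-joint arm with a two-finger parallel gripper is mounted at the origin on the work surface; the furniture and walls round the work are solid. World frame = base frame: x ahead of the robot, y to its left, z up, the work surface at z = 0. Lengths are in m, angles in rad, forces in N, time in s.
With the tool pointing down it reaches from about 0.4 to 0.85 m from the base axis. Payload 4.5 kg.
Tool frame: the origin (TCP) lies midway between the tips of the shut fingers; the grasp point (between the pads) lies 19 mm behind it; z points along the fingers, y is the line along which they close (so a half turn about z gives the same grasp; the last joint's range is limited). The gripper opens to 88 mm and grips with 3 to 60 N. Pads are 18 mm wide; open, the fingers measure 123 mm over their backs; the gripper's body (75 mm by 187 mm) begins 45 mm behind the grasp point.
Start: joints at [-1.121, 0.689, -0.195, 1.565, 0.157, 0.902, -0.215], TCP at [0.252, 0.572, 0.239] pointing down, gripper open.
Joint ranges: [-3.01, 3.01], [-0.46, 2.08], [-1.47, 1.51], [0.13, 2.56], [-1, 4.14], [0.04, 2.09], [-2.66, 2.66]. Speed limits (rad/s): [2.57, 2.57, 3.14, 3.14, 3.14, 3.14, 3.14].

## Interface

Orientations are given as a unit quaternion [x, y, z, w].
In Python, from plant import r gives the robot as it stands.
- The arm moves only by the tool move_arm, never from a script. Its argument "targets" is a list that holds one entry, the list of rows, each a list of 7 numbers: the opening, from 0 (shut) to 1 (fully open), then the shift along the tool's x, y, z in mm, then the turn, a rotation vector about the tool's x, y, z in degrees. In form: [[[claw, dx, dy, dz, ax, ay, az], ...]]. A call has 1 to 10 rows; each row is the pose to reach, as a shift and turn from the pose commanded when the call began, along the tool's axes at that moment; what a row does not reach only later rows make up. A row lasts 1/8 s, in which the tool goes at most 62.5 mm and 10.7 degrees, less where a joint would pass 70% of its speed; a pose out of reach is approached as far as the arm can. A call with a gripper value outside its range is refused whole. The fingers move at their own pace and stop on an object; "newtons" is the grip in N (left out, the last holds). Time passes only in rows, so rows that repeat a pose let the fingers close. It gives the time, the measured TCP pose, the force, the opening and the grip force at its end, in the units of the state.
- r.get_state(): the state, without advancing time (a new reading comes with each control period).
- r.snapshot(name): name is "side" or "top" or "wrist"; returns the picture (384x512x3 uint8, red, green, blue); there is no depth.
- r.camera_info(name): a dict with "fx", "fy", "cx", "cy" (pixels), "R" (3x3) and "t" (3): a world point X has camera coordinates R X + t. Camera axes: x right, y down, z forward; pixel columns grow to the right and rows downward; lengths in m; the calibration is good to about 2 mm. The wrist camera is an equidistant fisheye: a pixel r from the principal point sees the ray r / f radians off the axis. A picture is of the moment at which its call begins: read the wrist's pose just before it. camera_info takes no time and is no camera call; for the wrist camera it gives the pose at the moment of the call.
- r.finish_job(): hands the job in; it is judged then, once.
The state is a dict: "clock": time; "q": joint angles; "qd": joint speeds; "joint_torque": joint torques, N m; "tool_pos": TCP position; "eef_rot": TCP orientation; "contact_force": force on the tool from outside, world axes, zero at the start; "moment": the same for the moment, N m; "opening": opening from 0.0 (shut) to 1.0 (fully open); "finger_force": force on a finger pad.
Only numpy, scipy, OpenCV 4.12 (cv2) and the standard library are available. Lean on these libraries where they do the work, as an engineer would, in place of code of your own. Each camera call takes 0.05 s, during which the arm holds its last target. There are 200 camera calls.

## Working session

There is one attempt and no reset: what is moved stays moved. The work goes in short steps, Python scripts to look and compute and a tool call to move; the robot and the scene stay as the last step left them, time stands still between calls to the robot, and variables do not carry over. Pictures are saved under pics/ and viewed, at most 11 in all, crops included, and the job is handed in when it is done.

Besides the shell and the picture viewer there is one more tool, called in YAML: its name, and indented under it one key for each argument. move_arm: Moves the arm, as the interface text tells. Its arguments: {"type":"object","properties":{"targets":{"type":"array","items":{"type":"array","items":{"type":"array","items":{"type":"number"}}}},"newtons":{"type":"number"}},"required":["targets"]}

```bash
ls; mkdir -p pics; python3 - <<'E'
from plant import r
import cv2,numpy as np
s=r.get_state();print({k:np.round(v,3).tolist() for k,v in s.items()})
for n in("top","side"):
    im=r.snapshot(n);cv2.imwrite(f"pics/{n}0.png",im[:,:,::-1]);c=r.camera_info(n);print(n,{k:np.round(v,4).tolist() for k,v in c.items()})
a=cv2.imread("pics/top0.png");b=cv2.imread("pics/side0.png")
E
```

```text
pics
{'clock': 0.0, 'q': [-1.121, 0.69, -0.195, 1.566, 0.157, 0.902, -0.215], 'qd': [0.0, 0.001, 0.0, 0.0, 0.001, 0.002, 0.0], 'joint_torque': [0.0, -52.758, -1.266, -15.343, -0.053, 0.007, 0.0], 'tool_pos': [0.252, 0.571, 0.238], 'eef_rot': [0.206, 0.978, -0.001, -0.0], 'contact_force': [-0.272, 0.017, -0.908], 'moment': [0.027, -0.017, -0.005], 'finger_force': 0.0, 'opening': 0.999}
top {'fx': 373.3707, 'fy': 373.3707, 'cx': 256.8745, 'cy': 192.8954, 'R': [[0.0207, -0.9992, -0.0333], [-0.9825, -0.0142, -0.1856], [0.185, 0.0365, -0.9821]], 't': [-0.0352, 0.5689, 0.8107]}
side {'fx': 403.022, 'fy': 403.022, 'cx': 261.3257, 'cy': 187.4672, 'R': [[0.9984, 0.0527, -0.022], [0.0044, -0.4557, -0.8901], [-0.0569, 0.8886, -0.4552]], 't': [-0.5413, 0.0604, 0.9913]}
```

View pictures.

View pics/top0.png

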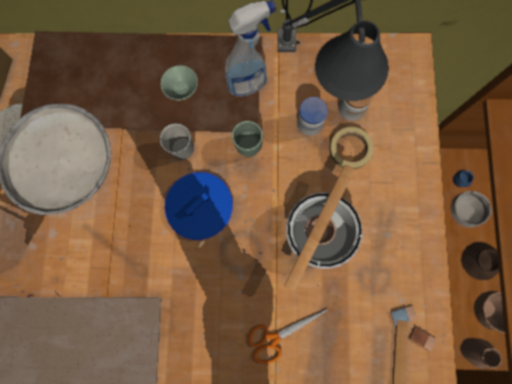

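View pics/side0.png

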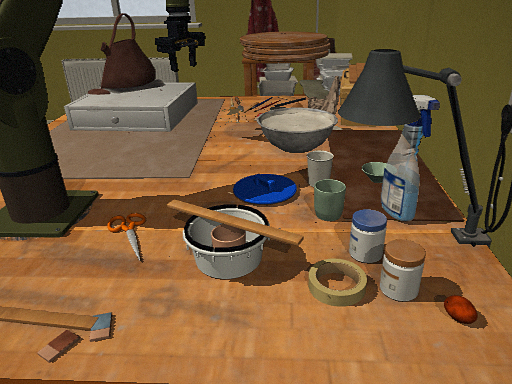

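Top view: lid centred near (199,205), tub near (324,230), and the guide from (289,282) to (346,172), next to the tape at (351,146). Side view: tub near (228,240), lid near (266,189). I'll enlarge both.

```bash
python3 - <<'E'
import cv2
a=cv2.imread("pics/top0.png")[120:295,155:385];cv2.imwrite("pics/top0c.png",cv2.resize(a,(782,595),interpolation=cv2.INTER_CUBIC))
b=cv2.imread("pics/side0.png")[165:285,155:315];cv2.imwrite("pics/side0c.png",cv2.resize(b,None,fx=5,fy=5,interpolation=cv2.INTER_CUBIC))
E
```

```text
(no output)
```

View pics/top0c.png

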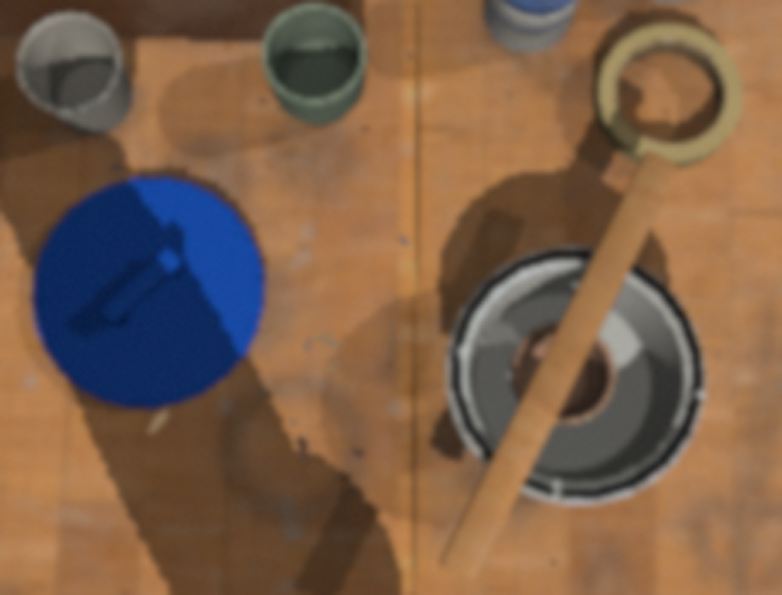

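View pics/side0c.png

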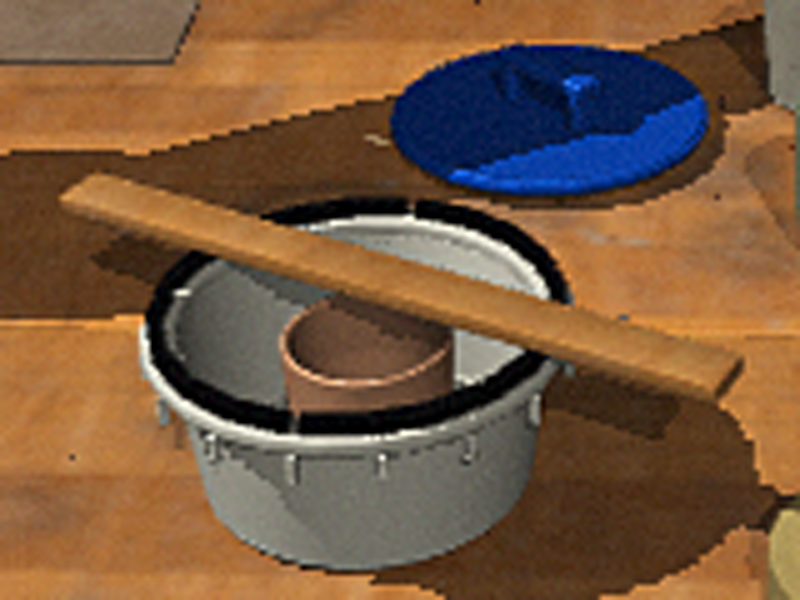

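Top crop: guide end mids (458,566) and (660,155), tub rim box 446–706 x 245–505, lid box 34–265 x 176–409, handle bar from about (108,308) to (178,258). Side crop: guide ends (81,184) and (731,374), seal box 148–570 x 197–435, lid box 390–709 x 44–190.

```bash
cat > h.py <<'E'
from plant import r
import numpy as np,cv2
from scipy.optimize import least_squares
C={n:r.camera_info(n) for n in("top","side")}
def proj(n,X):
    c=C[n];p=np.atleast_2d(X)@np.array(c["R"]).T+c["t"]
    return np.c_[c["fx"]*p[:,0]/p[:,2]+c["cx"],c["fy"]*p[:,1]/p[:,2]+c["cy"]]
def tc(u):return (np.array(u,float)+.5)/3.4-.5+[155,120]
def sc(u):return (np.array(u,float)+.5)/5-.5+[155,165]
def tri(t,s):
    f=least_squares(lambda X:np.r_[proj("top",X)[0]-t,proj("side",X)[0]-s],[.6,0,.05]);return f.x,abs(f.fun).max()
th=np.linspace(0,2*np.pi,721);K=np.c_[np.cos(th),np.sin(th),0*th]
def box(p):return np.r_[p.min(0),p.max(0)]
def circ(tb,sb,rt,rs,zs=0):
    # zs: height of side's circle above the top's
    f=lambda X:np.r_[box(proj("top",X+rt*K))-tb,box(proj("side",X+[0,0,zs]+rs*K))-sb]
    o=least_squares(f,[.6,0,.05]);return o.x,o.fun
E
cat > a.py <<'E'
from h import *
A,e=tri(tc([458,566]),sc([81,184]));B,e2=tri(tc([660,155]),sc([731,374]))
print("guide",A,B,e,e2,np.linalg.norm(A-B),(A+B)/2,"yaw of y",np.degrees(np.arctan2(*(B-A)[[1,0]])))
bx=lambda f,l,t,r_,b:np.r_[f([l,t]),f([r_,b])]
np.set_printoptions(precision=4,suppress=True)
print("tub",circ(bx(tc,446,245,706,505),bx(sc,148,197,570,435),.084,.080,.006))
print("lid",circ(bx(tc,34,176,265,409),bx(sc,390,44,709,190),.084,.084))
def onz(n,u,z):
    return least_squares(lambda p:proj(n,[p[0],p[1],z])[0]-u,[.6,0]).x
P,Q=onz("top",tc([108,308]),.041),onz("top",tc([178,258]),.041);print("bar",P,Q,np.linalg.norm(P-Q),(P+Q)/2,np.degrees(np.arctan2(*(Q-P)[::-1])))
for n,u in(("tape",(668,92)),("beaker",(315,48)),("slip",(70,60))):print(n,onz("top",tc(u),{"tape":.025,"beaker":.078,"slip":.084}[n]))
for n,u in(("sciss",(326,310)),("sciss2",(252,330)),("s3",(262,358)),("brush",(400,312)),("jarR",(352,110)),("jarB",(312,120))):print(n,onz("top",u,0.01))
E
python3 a.py
```

```text
guide [ 0.36180637 -0.09973394  0.08815242] [ 0.62706636 -0.23059699  0.08636284] 0.895202377938233 0.7711219118723989 0.2957891161536992 [ 0.49443637 -0.16516547  0.08725763] yaw of y -26.258913190697026
tub (array([ 0.4865, -0.1758,  0.0718]), array([ 0.0157,  0.0555,  0.1587, -0.187 ,  0.1242,  1.1163, -0.2347,
       -0.9716]))
lid (array([0.5448, 0.1171, 0.0119]), array([-0.583 ,  0.042 ,  0.5105,  0.1385, -0.0375,  0.0487,  0.2557,
        0.0714]))
bar [0.5279 0.1392] [0.5636 0.0924] 0.0588209994910541 [0.5458 0.1158] -52.7043023925011
tape [ 0.6918 -0.2504]
beaker [ 0.7035 -0.0011]
slip [0.6914 0.1649]
sciss [ 0.3081 -0.1869]
sciss2 [ 0.2603 -0.0191]
s3 [ 0.2012 -0.0429]
brush [ 0.3079 -0.3533]
jarR [ 0.7928 -0.2584]
jarB [ 0.7655 -0.1581]
```

Measured heights agree with the text: guide top 87 mm, rim 72 mm and lid ridge 12 mm. Next I'll move above the lid on the way and look with the wrist camera.

```bash
cat > to.py <<'E'
import sys,numpy as np
from scipy.spatial.transform import Rotation as R
from plant import r
x,y,z,yaw=map(float,sys.argv[1:5]);s=r.get_state();q=R.from_quat(s["eef_rot"])
def tgt(a):
    ty=np.r_[np.cos(np.radians(a)),np.sin(np.radians(a)),0];tz=np.r_[0,0,-1.]
    return R.from_matrix(np.c_[np.cross(ty,tz),ty,tz])
d=q.inv().apply(np.r_[x,y,z]-s["tool_pos"])*1000
for a in(yaw,yaw+180):print("shift",d.round(1),"turn",np.degrees((q.inv()*tgt(a)).as_rotvec()).round(1))
m=q.as_matrix();print("t",round(s["clock"],2),"pos",np.round(s["tool_pos"],4),"yaw",np.degrees(np.arctan2(m[1,1],m[0,1])).round(2),"q7",round(s["q"][6],2),"F",np.round(s["contact_force"],1),"M",np.round(s["moment"],2),"open",round(s["opening"],3),"grip",round(s["finger_force"],1))
E
python3 to.py 0.50 0.117 0.22 37.3;python3 to.py 0.494 -0.165 0.16 63.7
```

```text
shift [-410.1 -315.4   18.6] turn [-0.1  0.  28.9]
shift [-410.1 -315.4   18.6] turn [-0.000e+00 -1.000e-01 -1.511e+02]
t 0.1 pos [0.2522 0.5712 0.238 ] yaw 66.18 q7 -0.22 F [-0.  -0.3 -0.1] M [-0.03  0.03 -0.01] open 1.002 grip 0.0
shift [-518.5 -575.7   79. ] turn [-0.1  0.   2.5]
shift [-518.5 -575.7   79. ] turn [-0.000e+00 -1.000e-01 -1.775e+02]
t 0.1 pos [0.2522 0.5712 0.238 ] yaw 66.18 q7 -0.22 F [-0.  -0.3 -0.1] M [-0.03  0.03 -0.01] open 1.002 grip 0.0
```

move_arm:
  targets:
    - [[0.5,-410,-315,19,0,0,2.5],[0.5,-410,-315,19,0,0,2.5],[0.5,-410,-315,19,0,0,2.5],[0.5,-410,-315,19,0,0,2.5],[0.5,-410,-315,19,0,0,2.5],[0.5,-410,-315,19,0,0,2.5],[0.5,-410,-315,19,0,0,2.5],[0.5,-410,-315,19,0,0,2.5],[0.5,-410,-315,19,0,0,2.5],[0.5,-410,-315,19,0,0,2.5]]

```text
clock: 1.35
tool_pos: [0.5004, 0.1173, 0.2194]
eef_rot: [0.229, 0.973, -0.0, -0.0]
contact_force: [-1.2, 1.1, 0.2]
opening: 0.502
finger_force: 0.0
```

```bash
cat >> h.py <<'E'
def wray(c,u):
    d=(np.array(u)-[c["cx"],c["cy"]])/c["fx"];t=np.hypot(*d);v=np.r_[d/max(t,1e-9)*np.sin(t),np.cos(t)]
    Rm=np.array(c["R"]);return -Rm.T@c["t"],Rm.T@v
def wz(c,u,z):
    o,d=wray(c,u);return o+d*(z-o[2])/d[2]
def wproj(c,X):
    p=np.array(c["R"])@X+c["t"];h=np.hypot(p[0],p[1]);return np.array([c["cx"],c["cy"]])+c["fx"]*np.arctan2(h,p[2])*p[:2]/h
E
python3 - <<'E'
from h import *
import pickle
c=r.camera_info("wrist");im=r.snapshot("wrist");pickle.dump(c,open("w1.pkl","wb"))
u=wproj(c,np.array([.5458,.1158,.041]));print(u,c["fx"])
x,y=np.clip(np.round(u).astype(int),[70,70],[441,313]);print(x-70,y-70)
b=im[:,:,::-1];k=cv2.resize(b[y-70:y+70,x-70:x+70],(580,580),interpolation=cv2.INTER_CUBIC)
k=np.clip(255*(k/255.)**.6,0,255).astype(np.uint8)
cv2.imwrite("pics/w1.png",k)
E
```

```text
[269.05147126 203.90964534] 297.3186396354542
199 134
```

View pics/w1.png

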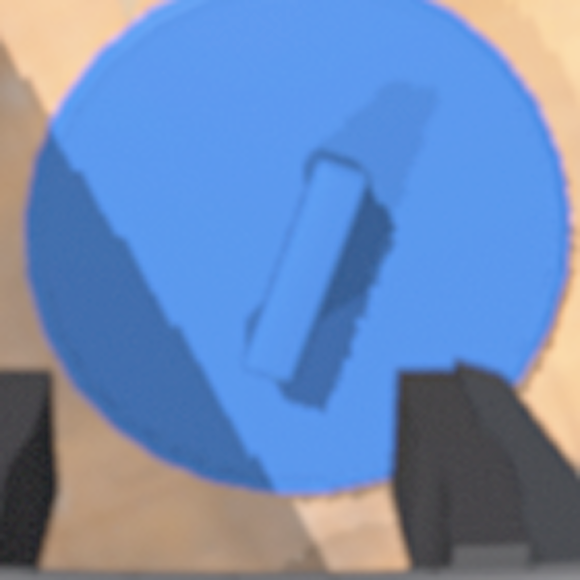

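The wrist view shows the bar top clearly, with corners at (316,162), (368,178), (284,385) and (243,368). Its end mids are (342,170) and (263,376).

```bash
python3 - <<'E'
from h import *
import pickle
c=pickle.load(open("w1.pkl","rb"))
g=lambda u:(np.array(u)+.5)/(580/140)-.5+[199,134]
for z in(.036,.041,.046):
    P=[wz(c,g(u),z) for u in((316,162),(368,178),(284,385),(243,368))]
    m=sum(P)/4;d=(P[0]+P[1]-P[2]-P[3])/2;e=P[0]-P[1]
    print(z,m,"len",np.linalg.norm(d),"w",np.linalg.norm(e),"yaw",np.degrees(np.arctan2(d[1],d[0])))
E
python3 to.py 0.494 -0.165 0.13 63.7
```

```text
0.036 [0.54467107 0.1198336  0.036     ] len 0.06472301985375363 w 0.015165100830747485 yaw 134.59560244347537
0.041 [0.54305678 0.1202669  0.041     ] len 0.06373873861875544 w 0.014934476174971381 yaw 134.5956024434754
0.046 [0.54144248 0.1207002  0.046     ] len 0.06275445738375711 w 0.014703851519195317 yaw 134.5956024434754
shift [-120.8 -257.5   89.3] turn [ 0.  -0.1  0. ]
shift [-120.8 -257.5   89.3] turn [ 1.0e-01  1.0e-01 -1.8e+02]
t 1.4 pos [0.4997 0.1193 0.2196] yaw 63.73 q7 0.57 F [-0.3  0.3 -0.9] M [ 0.09  0.02 -0.  ] open 0.502 grip 0.0
```

move_arm:
  targets:
    - [[0.5,-60,-129,40,0,0,0],[0.5,-121,-257,89,0,0,0],[0.5,-121,-257,89,0,0,0],[0.5,-121,-257,89,0,0,0],[0.5,-121,-257,89,0,0,0],[0.5,-121,-257,89,0,0,0],[0.5,-121,-257,89,0,0,0],[0.5,-121,-257,89,0,0,0]]

```text
clock: 2.4
tool_pos: [0.4957, -0.1629, 0.1313]
eef_rot: [0.225, 0.974, 0.001, 0.0]
contact_force: [-0.2, 0.7, 0.3]
opening: 0.498
finger_force: 0.0
```

```bash
python3 - <<'E'
from h import *
import pickle
c=r.camera_info("wrist");im=r.snapshot("wrist");pickle.dump(c,open("w2.pkl","wb"))
cv2.imwrite("pics/w2.png",cv2.resize(im[:,:,::-1],(784,588),interpolation=cv2.INTER_CUBIC))
for X in ([.494,-.165,.089],[.4865,-.1758,.081]):print(wproj(c,np.array(X))*784/512)
E
python3 to.py 0.494 -0.165 0.076 63.7
```

```text
[380.52150223 321.89849046]
[352.12554865 311.66495489]
shift [ 0.7 -2.2 55.2] turn [0.1 0.  0.2]
shift [ 0.7 -2.2 55.2] turn [-0.000e+00  1.000e-01 -1.798e+02]
t 2.45 pos [ 0.4956 -0.1634  0.1312] yaw 63.91 q7 0.99 F [ 0.7  0.4 -0.1] M [0.01 0.04 0.03] open 0.5 grip 0.0
```

View pics/w2.png

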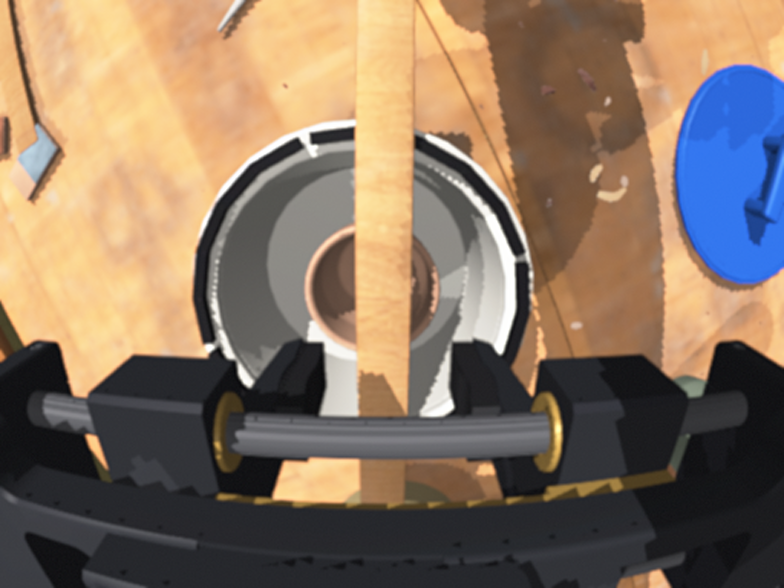

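The guide sits between the fingers, its edges at x = 357 to 410, where predicted. Descending to grip it.

move_arm:
  targets:
    - [[0.5,0,-2,30,0,0,0],[0.5,0,-2,55,0,0,0],[0.5,0,-2,55,0,0,0],[0.5,0,-2,55,0,0,0],[0.1,0,-2,55,0,0,0],[0.1,0,-2,55,0,0,0],[0.1,0,-2,55,0,0,0],[0.1,0,-2,55,0,0,0],[0.1,0,-2,55,0,0,0]]
  newtons: 20

```text
clock: 3.58
tool_pos: [0.4943, -0.1679, 0.0763]
eef_rot: [0.228, 0.974, 0.0, 0.001]
contact_force: [-0.5, 0.5, 5.9]
opening: 0.27
finger_force: 20.0
```

```bash
python3 to.py 0.494 -0.165 0.15 63.7; python3 to.py 0.47 -0.035 0.15 90
```

```text
shift [  1.5   2.4 -73.7] turn [ 0.   0.1 -0. ]
shift [  1.5   2.4 -73.7] turn [ 1.0e-01 -0.0e+00  1.8e+02]
t 3.58 pos [ 0.4943 -0.1679  0.0763] yaw 63.68 q7 0.96 F [-0.5  0.5  5.9] M [ 0.05  0.05 -0.03] open 0.27 grip 20.0
shift [ 80.6 108.3 -73.8] turn [  0.    0.1 -26.3]
shift [ 80.6 108.3 -73.8] turn [ 1.000e-01 -0.000e+00  1.537e+02]
t 3.58 pos [ 0.4943 -0.1679  0.0763] yaw 63.68 q7 0.96 F [-0.5  0.5  5.9] M [ 0.05  0.05 -0.03] open 0.27 grip 20.0
```

move_arm:
  targets:
    - [[0.1,0,0,-35,0,0,0],[0.1,0,0,-74,0,0,0],[0.1,20,27,-74,0,0,-7],[0.1,45,60,-74,0,0,-15],[0.1,65,88,-74,0,0,-22],[0.1,81,108,-74,0,0,-26.3],[0.1,81,108,-74,0,0,-26.3],[0.1,81,108,-74,0,0,-26.3],[0.1,81,108,-74,0,0,-26.3]]

```text
clock: 4.7
tool_pos: [0.4693, -0.0366, 0.1496]
eef_rot: [0.002, 1.0, -0.0, -0.0]
contact_force: [0.5, -0.5, 0.6]
opening: 0.269
finger_force: 20.0
```

```bash
python3 to.py 0.47 -0.035 0.006 90;python3 - <<'E'
from h import *
b=r.snapshot("side")[:,:,::-1];cv2.imwrite("pics/s1.png",b)
E
```

```text
shift [ -0.7   1.7 143.6] turn [-0.  -0.  -0.2]
shift [ -0.7   1.7 143.6] turn [-0.000e+00  1.000e-01  1.798e+02]
t 4.7 pos [ 0.4693 -0.0366  0.1496] yaw 89.81 q7 1.05 F [ 0.5 -0.5  0.6] M [ 0.05 -0.03 -0.  ] open 0.269 grip 20.0
```

View pics/s1.png

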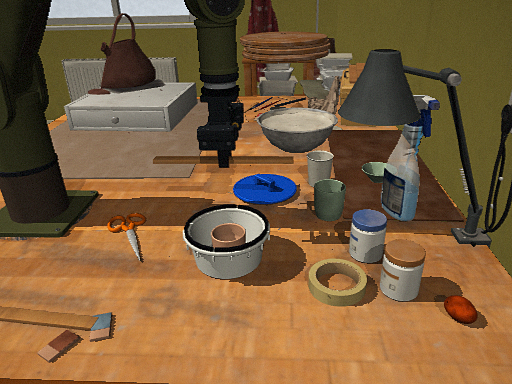

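The guide is held level. Laying it at that spot would bring the gripper body against the tub, so I'll lay it along y in front of the lid instead, centred at (0.42, 0.10).

```bash
python3 to.py 0.42 0.10 0.15 0
```

```text
shift [ 49.7 136.2  -0.5] turn [-0.   0.  89.8]
shift [ 49.7 136.2  -0.5] turn [ -0.   -0.  -90.2]
t 4.75 pos [ 0.4693 -0.0364  0.1496] yaw 89.82 q7 1.05 F [ 0.6 -0.1  0. ] M [ 0.08  0.03 -0.05] open 0.269 grip 20.0
```

move_arm:
  targets:
    - [[0.1,6,16,0,0,0,10],[0.1,11,31,0,0,0,20],[0.1,17,46,0,0,0,30],[0.1,22,61,0,0,0,40],[0.1,28,76,0,0,0,50],[0.1,33,91,0,0,0,60],[0.1,39,106,0,0,0,70],[0.1,44,121,0,0,0,80],[0.1,50,136,0,0,0,89.8],[0.1,50,136,0,0,0,89.8]]

```text
clock: 6.0
tool_pos: [0.4192, 0.1015, 0.1497]
eef_rot: [0.705, 0.709, 0.0, 0.0]
contact_force: [-0.1, -0.1, -0.8]
opening: 0.268
finger_force: 20.0
```

```bash
python3 to.py 0.42 0.10 0.003 0
```

```text
shift [ -1.5   0.8 146.7] turn [0.  0.  0.3]
shift [ -1.5   0.8 146.7] turn [  -0.     0.  -179.7]
t 6.0 pos [0.4192 0.1015 0.1497] yaw 0.35 q7 -0.13 F [-0.1 -0.1 -0.8] M [-0.08  0.06  0.02] open 0.268 grip 20.0
```

move_arm:
  targets:
    - [[0.1,0,0,50,0,0,0],[0.1,0,0,100,0,0,0],[0.1,0,0,130,0,0,0],[0.1,0,0,140,0,0,0],[0.1,0,0,145,0,0,0],[0.1,0,0,147,0,0,0],[0.1,0,0,147,0,0,0],[0.1,0,0,147,0,0,0]]

```text
clock: 7.0
tool_pos: [0.4329, 0.104, 0.0139]
eef_rot: [0.706, 0.708, -0.011, -0.007]
contact_force: [-0.5, -0.3, -0.4]
opening: 0.268
finger_force: 20.0
```

move_arm:
  targets:
    - [[0.5,0,0,0,0,0,0],[0.5,0,0,0,0,0,0],[0.5,0,0,0,0,0,0],[0.5,0,0,-10,0,0,0],[0.5,0,0,-40,0,0,0],[0.5,0,0,-100,0,0,0],[0.5,0,0,-147,0,0,0],[0.5,0,0,-147,0,0,0]]

```text
clock: 8.0
tool_pos: [0.4386, 0.1055, 0.163]
eef_rot: [0.706, 0.708, -0.008, -0.005]
contact_force: [-1.4, 1.2, -0.8]
opening: 0.502
finger_force: 0.0
```

```bash
python3 to.py 0.544 0.1185 0.08 44.6; python3 - <<'E'
from h import *
b=r.snapshot("top")[:,:,::-1];cv2.imwrite("pics/t1.png",cv2.resize(b[120:320,130:390],None,fx=3,fy=3,interpolation=cv2.INTER_CUBIC))
E
```

```text
shift [ 13.1 107.   81. ] turn [ -1.1  -0.1 -44.4]
shift [ 13.1 107.   81. ] turn [ -0.2   1.4 135.6]
t 8.0 pos [0.4386 0.1055 0.163 ] yaw 0.21 q7 0.49 F [-1.4  1.2 -0.8] M [-0.02 -0.01  0.01] open 0.502 grip 0.0
```

View pics/t1.png

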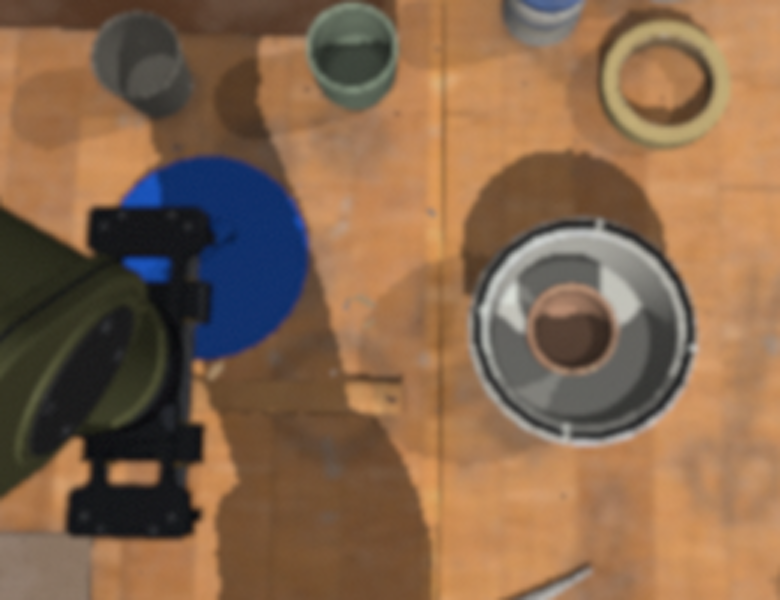

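The guide lies flat on the table, its visible end at (400,395). The tub is clear, rim box 471–694 x 218–443, with the cup upright at (572,328).

```bash
python3 - <<'E'
from h import *
f=lambda u:(np.array(u,float)+.5)/3-.5+[130,120]
tb=np.r_[f([471,218]),f([694,443])]
o=least_squares(lambda p:box(proj("top",np.r_[p,.075]+.084*K))-tb,[.49,-.17]);print("tub",o.x,o.fun)
onz=lambda u,z:least_squares(lambda p:proj("top",[p[0],p[1],z])[0]-f(u),[.6,0]).x
for u in((402,376),(402,414),(230,380),(240,412)):print(onz(u,.008))
E
python3 to.py 0.544 0.1185 0.08 44.6
```

```text
tub [ 0.48643279 -0.17460288] [-1.29474223 -0.80832292  1.27067758  0.70239163]
[ 0.45237387 -0.04227096]
[ 0.42279455 -0.04278313]
[0.44662169 0.09413443]
[0.42176848 0.08505481]
shift [ 12.8 108.4  79. ] turn [ -1.3  -0.2 -44.4]
shift [ 12.8 108.4  79. ] turn [ -0.2   1.6 135.6]
t 8.05 pos [0.4374 0.1057 0.1615] yaw 0.24 q7 0.49 F [-0.7 -0.7  0.4] M [-0.1   0.07 -0.02] open 0.503 grip 0.0
```

move_arm:
  targets:
    - [[0.5,3,25,0,-1,0,-10],[0.5,6,50,20,-1.3,0,-20],[0.5,9,75,40,-1.3,0,-30],[0.5,11,95,60,-1.3,0,-40],[0.5,13,108,79,-1.3,-0.2,-44.4],[0.5,13,108,79,-1.3,-0.2,-44.4],[0.5,13,108,79,-1.3,-0.2,-44.4],[0.5,13,108,79,-1.3,-0.2,-44.4]]

```text
clock: 9.05
tool_pos: [0.542, 0.118, 0.0791]
eef_rot: [0.386, 0.922, -0.001, -0.001]
contact_force: [0.1, -0.4, 0.0]
opening: 0.501
finger_force: 0.0
```

```bash
python3 - <<'E'
from h import *
import pickle
c=r.camera_info("wrist");im=r.snapshot("wrist");pickle.dump(c,open("w3.pkl","wb"))
cv2.imwrite("pics/w3.png",cv2.resize(im[:,:,::-1],(784,588),interpolation=cv2.INTER_CUBIC))
E
python3 to.py 0.544 0.1185 0.019 44.6
```

```text
shift [-1.1  1.7 60.2] turn [-0.2 -0.1 -0.1]
shift [-1.1  1.7 60.2] turn [ -0.2   0.2 179.9]
t 9.1 pos [0.5422 0.1181 0.0792] yaw 44.55 q7 1.02 F [-0.  -0.5 -0.5] M [-0.05 -0.01  0.07] open 0.502 grip 0.0
```

View pics/w3.png

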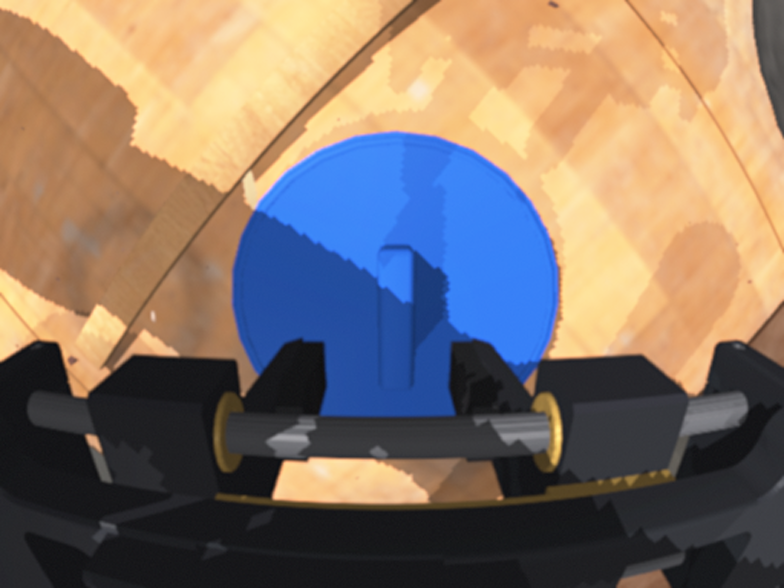

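The bar runs parallel to the image columns, x = 378 to 413, rows 248 to 388, between the fingers. The guide lies flat at lower left. I'll triangulate the bar with the first wrist view.

```bash
python3 - <<'E'
from h import *
import pickle
c=pickle.load(open("w3.pkl","rb"));c1=pickle.load(open("w1.pkl","rb"))
s=lambda u:(np.array(u)+.5)*512/784-.5
g=lambda u:(np.array(u)+.5)/(580/140)-.5+[199,134]
P=[wz(c,s(u),.041) for u in((378,248),(413,248),(412,388),(380,388))];m=sum(P)/4;d=P[0]+P[1]-P[2]-P[3]
print(m,np.linalg.norm(d/2),np.degrees(np.arctan2(d[1],d[0])))
for a,b in(((342,170),(395.5,248)),((263,376),(396,388))):
    print(least_squares(lambda X:np.r_[wproj(c1,X)-g(a),wproj(c,X)-s(b)],[.54,.12,.04]).x)
E
```

```text
[0.54309705 0.12240085 0.041     ] 0.06423977709209833 135.08549056479814
[0.52192769 0.14367979 0.03215918]
[0.56984117 0.09579244 0.0302954 ]
```

move_arm:
  targets:
    - [[0.5,0,2.5,30,0,0,0],[0.5,0,2.5,50,0,0,0],[0.5,0,2.5,60,0,0,0],[0.5,0,2.5,60,0,0,0],[0.5,0,2.5,60,0,0,0],[0.05,0,2.5,60,0,0,0],[0.05,0,2.5,60,0,0,0],[0.05,0,2.5,60,0,0,0],[0.05,0,2.5,60,0,0,0],[0.05,0,2.5,60,0,0,0]]
  newtons: 45

```text
clock: 10.35
tool_pos: [0.5443, 0.1198, 0.0188]
eef_rot: [0.386, 0.922, -0.001, -0.001]
contact_force: [0.4, -0.1, 2.8]
opening: 0.171
finger_force: 45.0
```

move_arm:
  targets:
    - [[0.05,0,0,-10,0,0,0],[0.05,0,0,-50,0,0,0],[0.05,0,0,-100,0,0,0],[0.05,0,0,-120,0,0,0],[0.05,0,0,-120,0,0,0],[0.05,0,0,-120,0,0,0],[0.05,0,0,-120,0,0,0]]

```text
clock: 11.22
tool_pos: [0.5435, 0.1197, 0.1374]
eef_rot: [0.386, 0.922, -0.002, -0.003]
contact_force: [0.2, 0.8, -2.1]
opening: 0.173
finger_force: 45.0
```

```bash
python3 to.py 0.4865 -0.1752 0.14 44.6
```

```text
shift [-170.  -247.6   -1.9] turn [-0.3 -0.2 -0. ]
shift [-170.  -247.6   -1.9] turn [ -0.3   0.5 180. ]
t 11.22 pos [0.5435 0.1197 0.1374] yaw 44.58 q7 0.98 F [ 0.2  0.8 -2.1] M [-0.   -0.01 -0.05] open 0.173 grip 45.0
```

Grip closed at 15 mm, matching the bar, and the lid's weight reads 2 N. Carrying it over the tub.

move_arm:
  targets:
    - [[0.05,-34,-50,-2,0,0,0],[0.05,-68,-99,-2,0,0,0],[0.05,-102,-149,-2,0,0,0],[0.05,-136,-198,-2,0,0,0],[0.05,-160,-233,-2,0,0,0],[0.05,-170,-248,-2,-0.3,-0.2,0],[0.05,-170,-248,-2,-0.3,-0.2,0],[0.05,-170,-248,-2,-0.3,-0.2,0],[0.05,-170,-248,-2,-0.3,-0.2,0],[0.05,-170,-248,-2,-0.3,-0.2,0]]

```text
clock: 12.48
tool_pos: [0.4875, -0.1743, 0.1409]
eef_rot: [0.385, 0.923, 0.001, 0.001]
contact_force: [-0.3, 0.0, -2.9]
opening: 0.172
finger_force: 45.0
```

```bash
python3 to.py 0.4865 -0.1752 0.094 44.6; python3 - <<'E'
from h import *
for n in("side","top"):
    b=r.snapshot(n)[:,:,::-1];cv2.imwrite(f"pics/{n}2.png",b)
a=cv2.imread("pics/side2.png")[170:290,150:310];cv2.imwrite("pics/s2c.png",cv2.resize(a,None,fx=5,fy=5,interpolation=cv2.INTER_CUBIC))
E
```

```text
shift [ 0.1 -1.5 46.9] turn [0.1 0.1 0.1]
shift [ 0.1 -1.5 46.9] turn [-1.000e-01  2.000e-01 -1.799e+02]
t 12.47 pos [ 0.4875 -0.1743  0.1409] yaw 44.69 q7 1.46 F [-0.3  0.  -2.9] M [-0.04  0.06 -0.03] open 0.172 grip 45.0
```

View pics/s2c.png

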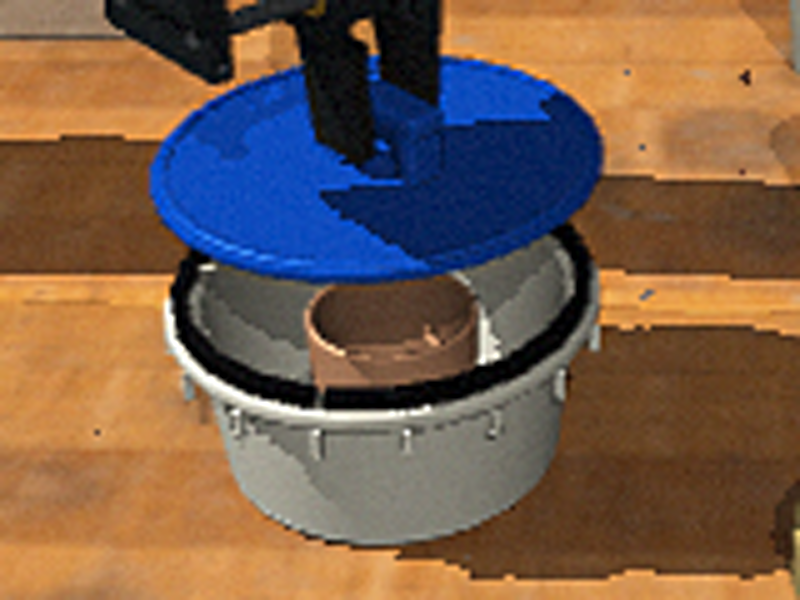

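The lid hangs level over the tub, flange box 150–603 x 56–280; the rim's left and right limits are 165 and 600. Checking its centre against the tub's.

```bash
python3 - <<'E'
from h import *
sc2=lambda u:(np.array(u,float)+.5)/5-.5+[150,170]
l,rr=sc2([150,56]),sc2([603,280])
f=lambda p:(lambda b,c:np.r_[b[0]-l[0],b[2]-rr[0],b[1]-l[1],c[3]-rr[1]])(box(proj("side",np.r_[p,.1349]+.084*K)),box(proj("side",np.r_[p,.1299]+.084*K)))
o=least_squares(f,[.48,-.17]);print("lid",o.x,o.fun)
tl,tr=sc2([165,0])[0],sc2([600,0])[0]
g=lambda p:(lambda b:[b[0]-tl,b[2]-tr])(box(proj("side",np.r_[p,-.1752,.073]+.084*K)))
o=least_squares(g,[.48]);print("tub x",o.x,o.fun)
im=cv2.imread("pics/top2.png");h=cv2.cvtColor(im,cv2.COLOR_BGR2HSV)
m=cv2.inRange(h,(105,150,40),(125,255,255));m[:,:270]=0;m[:170]=0;ys,xs=np.where(m);b=np.r_[xs.min(),ys.min(),xs.max(),ys.max()].astype(float);print(b)
k=lambda p:box(proj("top",np.r_[p,.1349]+.084*K))-b
o=least_squares(k,[.48,-.17]);print("lid top",o.x,o.fun)
E
```

```text
lid [ 0.48734376 -0.1749433 ] [-0.36218787  0.35883074 -1.21621595  0.68422589]
tub x [0.48572401] [-0.48440631  0.48462846]
[316. 187. 331. 192.]
lid top [ 0.56931901 -0.16562965] [-33.47481412 -39.18582662  32.68931282  34.87193305]
```

move_arm:
  targets:
    - [[0.05,0,-1.5,20,0,0,0],[0.05,0,-1.5,35,0,0,0],[0.05,0,-1.5,43,0,0,0],[0.05,0,-1.5,47,0,0,0],[0.05,0,-1.5,49,0,0,0],[0.05,0,-1.5,49,0,0,0],[0.05,0,-1.5,49,0,0,0]]

```text
clock: 13.45
tool_pos: [0.4864, -0.1765, 0.0923]
eef_rot: [0.386, 0.922, 0.001, 0.001]
contact_force: [0.1, -0.4, -2.8]
opening: 0.173
finger_force: 45.0
```

```bash
python3 to.py 0.4865 -0.1752 0.086 44.6
```

```text
shift [0.9 0.9 6.3] turn [ 0.1  0.1 -0. ]
shift [0.9 0.9 6.3] turn [  0.2  -0.2 180. ]
t 13.45 pos [ 0.4864 -0.1765  0.0923] yaw 44.58 q7 1.49 F [ 0.1 -0.4 -2.8] M [-0.    0.02  0.01] open 0.173 grip 45.0
```

Not yet touching (the full lid weight still reads). Pressing on in small steps.

move_arm:
  targets:
    - [[0.05,0.5,1,1,0,0,0],[0.05,0.5,1,2,0,0,0],[0.05,0.5,1,3,0,0,0],[0.05,0.5,1,4,0,0,0],[0.05,0.5,1,4,0,0,0]]

```text
clock: 14.08
tool_pos: [0.4866, -0.1761, 0.0894]
eef_rot: [0.386, 0.922, 0.001, 0.002]
contact_force: [-1.9, -0.4, 10.1]
opening: 0.175
finger_force: 45.0
```

```bash
python3 to.py 0.4865 -0.1752 0.086 44.6
```

```text
shift [0.8 0.5 3.4] turn [ 0.1  0.2 -0.1]
shift [0.8 0.5 3.4] turn [  0.3  -0.2 179.9]
t 14.07 pos [ 0.4866 -0.1761  0.0894] yaw 44.54 q7 1.49 F [-1.9 -0.4 10.1] M [-0.11  0.58  0.02] open 0.175 grip 45.0
```

move_arm:
  targets:
    - [[0.05,0,0,1,0,0,0],[0.05,0,0,2,0,0,0],[0.05,0,0,3,0,0,0],[0.05,0,0,4,0,0,0],[0.05,0,0,4,0,0,0]]

```text
clock: 14.7
tool_pos: [0.4867, -0.1761, 0.0858]
eef_rot: [0.386, 0.922, 0.001, 0.002]
contact_force: [-2.5, 0.5, 14.4]
opening: 0.17
finger_force: 45.0
```

```bash
python3 to.py 0.4865 -0.1752 0.086 44.6
```

```text
shift [ 0.8  0.5 -0.2] turn [ 0.2  0.2 -0.1]
shift [ 0.8  0.5 -0.2] turn [  0.3  -0.3 179.9]
t 14.7 pos [ 0.4867 -0.1761  0.0858] yaw 44.53 q7 1.49 F [-2.5  0.5 14.4] M [-0.03  0.71  0.08] open 0.17 grip 45.0
```

move_arm:
  targets:
    - [[0.05,0,0,1,0,0,0],[0.05,0,0,2,0,0,0],[0.05,0,0,2,0,0,0]]

```text
clock: 15.08
tool_pos: [0.4867, -0.1761, 0.0857]
eef_rot: [0.387, 0.922, 0.001, 0.003]
contact_force: [-6.7, 1.8, 33.8]
opening: 0.172
finger_force: 45.0
```

```bash
python3 to.py 0.4865 -0.1752 0.086 44.6
```

```text
shift [ 0.8  0.5 -0.3] turn [ 0.2  0.2 -0.1]
shift [ 0.8  0.5 -0.3] turn [  0.4  -0.4 179.9]
t 15.07 pos [ 0.4867 -0.1761  0.0857] yaw 44.51 q7 1.49 F [-6.7  1.8 33.8] M [0.31 1.27 0.07] open 0.172 grip 45.0
```

It stopped at 0.0857 m, as expected for home, and the force rose to 34 N. One firmer push, then release, back off and check that it is level.

move_arm:
  targets:
    - [[0.05,0,0,1,0,0,0],[0.05,0,0,1.5,0,0,0],[0.05,0,0,1.5,0,0,0],[0.05,0,0,-2,0,0,0],[0.05,0,0,-3,0,0,0],[0.05,0,0,-3,0,0,0]]

```text
clock: 15.82
tool_pos: [0.487, -0.1757, 0.0858]
eef_rot: [0.386, 0.922, 0.001, 0.002]
contact_force: [-2.2, -0.3, 13.6]
opening: 0.174
finger_force: 45.0
```

move_arm:
  targets:
    - [[0.45,0,0,0,0,0,0],[0.45,0,0,0,0,0,0],[0.45,0,0,0,0,0,0],[0.45,0,0,-20,0,0,0],[0.45,0,0,-60,0,0,0],[0.45,0,0,-110,0,0,0],[0.45,0,0,-110,0,0,0],[0.45,0,0,-110,0,0,0]]

```text
clock: 16.82
tool_pos: [0.486, -0.1749, 0.1946]
eef_rot: [0.386, 0.923, 0.001, 0.001]
contact_force: [0.1, -0.4, 0.3]
opening: 0.448
finger_force: 0.0
```

```bash
python3 to.py 0.4865 -0.1752 0.086 44.6; python3 - <<'E'
from h import *
b=r.snapshot("side")[:,:,::-1];cv2.imwrite("pics/side3.png",b)
cv2.imwrite("pics/s3c.png",cv2.resize(b[170:290,150:310],None,fx=5,fy=5,interpolation=cv2.INTER_CUBIC))
E
```

```text
shift [-4.000e-01 -1.000e-01  1.086e+02] turn [0.1 0.  0. ]
shift [-4.000e-01 -1.000e-01  1.086e+02] turn [-1.0e-01  2.0e-01 -1.8e+02]
t 16.82 pos [ 0.486  -0.1749  0.1946] yaw 44.61 q7 1.42 F [ 0.1 -0.4  0.3] M [-0.02  0.06  0.02] open 0.448 grip 0.0
```

View pics/s3c.png

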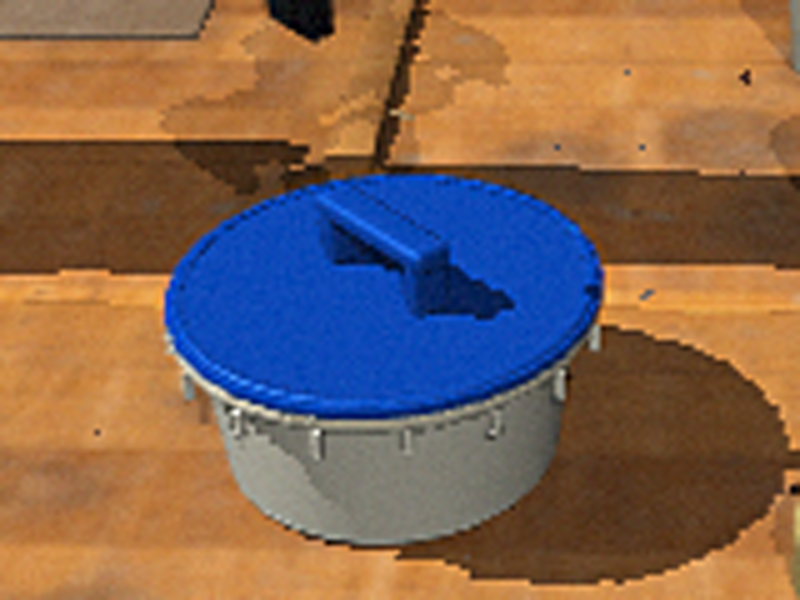

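The lid looks seated, with its edge on the rim at every visible point, but the far side is hidden. I'll press the flange lightly at four points with shut fingertips: the contact heights will show whether it is level, and any arc still up will go down.

move_arm:
  targets:
    - [[0,0,56,0,0,0,0],[0,0,56,0,0,0,0],[0,0,56,50,0,0,0],[0,0,56,100,0,0,0],[0,0,56,110,0,0,0],[0,0,56,113,0,0,0],[0,0,56,115,0,0,0],[0,0,56,116,0,0,0],[0,0,56,116,0,0,0]]
  newtons: 10

```text
clock: 18.0
tool_pos: [0.5274, -0.1363, 0.0805]
eef_rot: [0.386, 0.922, 0.001, 0.002]
contact_force: [-0.6, 0.2, 6.3]
opening: 0.005
finger_force: 3.0
```

```bash
python3 to.py 0.486 -0.1752 0.12 44.6
```

```text
shift [  1.2 -56.6 -39.7] turn [ 0.2  0.2 -0. ]
shift [  1.2 -56.6 -39.7] turn [  0.3  -0.3 180. ]
t 18.0 pos [ 0.5274 -0.1363  0.0805] yaw 44.58 q7 1.42 F [-0.6  0.2  6.3] M [0.01 0.13 0.  ] open 0.005 grip 3.0
```

move_arm:
  targets:
    - [[0,0,0,1,0,0,0],[0,0,0,1.5,0,0,0],[0,0,0,1.5,0,0,0]]

```text
clock: 18.38
tool_pos: [0.5274, -0.1364, 0.0804]
eef_rot: [0.386, 0.922, 0.001, 0.003]
contact_force: [-2.2, 1.2, 22.2]
opening: 0.007
finger_force: 10.2
```

move_arm:
  targets:
    - [[0,0,0,-50,0,0,0],[0,0,-56,-50,0,0,0],[0,0,-112,-50,0,0,0],[0,0,-112,-50,0,0,0],[0,0,-112,-15,0,0,0],[0,0,-112,-4,0,0,0],[0,0,-112,-2,0,0,0],[0,0,-112,-1,0,0,0],[0,0,-112,0,0,0,0],[0,0,-112,0,0,0,0]]

```text
clock: 19.62
tool_pos: [0.447, -0.2135, 0.0804]
eef_rot: [0.386, 0.923, 0.002, 0.002]
contact_force: [-5.1, 3.8, 30.1]
opening: 0.007
finger_force: 15.2
```

move_arm:
  targets:
    - [[0,0,0,-50,0,0,0],[0,-56,0,-50,0,0,0],[0,-56,56,-50,0,0,0],[0,-56,56,-50,0,0,0],[0,-56,56,-15,0,0,0],[0,-56,56,-4,0,0,0],[0,-56,56,-2,0,0,0],[0,-56,56,-1,0,0,0],[0,-56,56,0,0,0,0],[0,-56,56,0,0,0,0]]

```text
clock: 20.88
tool_pos: [0.5251, -0.2141, 0.0804]
eef_rot: [0.386, 0.922, 0.002, 0.0]
contact_force: [-4.7, 3.5, 21.8]
opening: 0.005
finger_force: 10.9
```

move_arm:
  targets:
    - [[0,0,0,-50,0,0,0],[0,56,0,-50,0,0,0],[0,112,0,-50,0,0,0],[0,112,0,-50,0,0,0],[0,112,0,-15,0,0,0],[0,112,0,-4,0,0,0],[0,112,0,-2,0,0,0],[0,112,0,-1,0,0,0],[0,112,0,0,0,0,0],[0,112,0,0,0,0,0]]

```text
clock: 22.12
tool_pos: [0.4478, -0.136, 0.0803]
eef_rot: [0.387, 0.922, 0.002, 0.002]
contact_force: [-4.6, 2.5, 31.7]
opening: 0.006
finger_force: 16.0
```

```bash
python3 to.py 0.486 -0.1752 0.25 44.6
```

```text
shift [ -55.3    0.5 -169.5] turn [ 0.3  0.2 -0.1]
shift [ -55.3    0.5 -169.5] turn [  0.3  -0.4 179.9]
t 22.12 pos [ 0.4478 -0.136   0.0803] yaw 44.5 q7 1.51 F [-4.6  2.5 31.7] M [ 0.49  0.97 -0.02] open 0.006 grip 16.0
```

All four points read 80.3–80.4 mm, so the lid is home and level. I'll back off, take one last check by projection and hand in.

move_arm:
  targets:
    - [[0,0,0,-50,0,0,0],[0,0,0,-110,0,0,0],[0,0,0,-170,0,0,0],[0,0,0,-170,0,0,0],[0,0,0,-170,0,0,0]]

```text
clock: 22.75
tool_pos: [0.4468, -0.1355, 0.2476]
eef_rot: [0.386, 0.922, 0.001, 0.001]
contact_force: [-1.0, -0.1, 0.3]
opening: 0.002
finger_force: 0.0
```

```bash
python3 - <<'E'
from h import *
a=cv2.imread("pics/side0.png");b=r.snapshot("side")[:,:,::-1]
d=cv2.absdiff(a,np.ascontiguousarray(b)).max(2)
for n,X in(("tape",[.69,-.25,.02]),("beaker",[.7035,-.001,.04]),("slip",[.69,.165,.06])):
    u=proj("side",X)[0].astype(int);print(n,u,np.median(d[u[1]-20:u[1]+20,u[0]-25:u[0]+25]),(d[u[1]-20:u[1]+20,u[0]-25:u[0]+25]>60).mean())
s=r.get_state();print(s["clock"],s["tool_pos"],s["contact_force"]);r.finish_job()
E
```

```text
tape [336 276] 11.0 0.1705
beaker [330 199] 10.0 0.1385
slip [319 162] 9.0 0.1155
22.8 [ 0.44628486 -0.1353115   0.24682164] [-0.29623296 -0.16188674  0.55912928]
the job is handed in; nothing more can be done
```

The guide is flat on the table, the lid is pressed home and level (its top read 80.3–80.4 mm at four points, 80 mm expected), the cup was last seen upright just before the lid went on, the arm never went near the beaker, white cup or tape, and the job was handed in at 22.8 s; the guide dropped about 18 mm onto the table because the arm could not reach lower there.

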